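# Set the praline mill and hold the cup on its drive

### The arm

A 6-joint arm with a two-finger parallel gripper is mounted at the origin on the work surface. World frame = base frame: x ahead of the robot, y to its left, z up, the work surface at z = 0. Lengths are in m, angles in rad, forces in N, time in s.
With the tool pointing down it reaches from about 0.275 to 0.725 m from the base axis. Payload 15.9 kg.
Tool frame: the origin (TCP) lies at the very end of the fingers, on their centre line; the grasp point (between the pads) lies 19 mm behind it (arm.pinch_z is the z of the grasp point in the tool frame, in m); z points along the fingers, y is the line along which they close (so a half turn about z gives the same grasp; the last joint's range is limited). The gripper opens to 85 mm and grips with 20 to 120 N. Pads are 22 mm wide; open, the fingers measure 114 mm over their backs; the gripper's body (76 mm by 85 mm) begins 54 mm behind the grasp point. The pads swing forward as they close: fully open they stand 13 mm farther back than shut.
Start: joints at [1.227, 0.213, -0.034, 1.323, 0, 1.571], TCP at [0.169, 0.471, 0.231] pointing down, gripper open.
Joint ranges: [-2.98, 2.98], [-0.74, 1.72], [-1.14, 1.35], [-2.1, 2.04], [-1.57, 1.44], [-3.14, 3.14]. Speed limits (rad/s): [1.89, 1.89, 2.39, 2.57, 3.14, 3.14].

### API

Orientations are given as a unit quaternion [w, x, y, z].
In Python, from bench import arm, camera gives the robot as it stands.
- The arm moves only by the shell command python3 -m pendant 'ROWS' [FORCE]. ROWS is a JSON list of rows, 1 to 20 of them, each of 7 numbers: a rotation vector rx, ry, rz in rad, then dx, dy, dz in m, then the opening from 0.0 (shut) to 1.0 (fully open); each row shifts and turns the commanded pose from where the row before left it, along the tool's axes as they then stand; what a row does not reach is not made up. A row lasts 1/10 s, in which the tool goes at most 0.05 m and 0.15 rad, less where a joint would pass 70% of its speed; a pose out of reach is approached as far as the arm can. The fingers move at their own pace and stop on an object; FORCE is the grip in N (left out, the last holds). Time passes only in rows, so rows that do not move let the fingers close. It prints the time, the measured TCP pose, the force, the opening and the grip force at its end.
- arm.get_state(): the state, without advancing time (a new reading comes with each control period).
- camera(name): name is "side" or "top" or "wrist"; returns a dict with "color" (420x560x3 uint8, red, green, blue), "fx", "fy", "cx", "cy" (pixels), "rvec" (rotation vector, rad) and "tvec" (3), from world to camera coordinates, as OpenCV has them; the wrist camera has in their place "mount" (4x4, takes a point from camera to tool coordinates, whose origin is the TCP and whose axes are the flange's). Camera axes: x right, y down, z forward; pixel columns grow to the right and rows downward; lengths in m; the calibration is good to about 2 mm. A picture is of the moment at which its call begins: read the wrist's pose just before it. There is no depth.
- arm.job_done(): hands the job in; it is judged then, once.
The state is a dict: "time": time; "joint_pos": joint angles; "qd": joint speeds; "joint_torque": joint torques, N m; "ee_pos": TCP position; "eef_rot": TCP orientation; "ft_force": force on the tool from outside, world axes, zero at the start; "moment": the same for the moment, N m; "finger_gap": opening from 0.0 (shut) to 1.0 (fully open); "gripper_force": force on a finger pad.
Only numpy, scipy, OpenCV 4.12 (cv2) and the standard library are available. Lean on these libraries where they do the work, as an engineer would, in place of code of your own. Each camera call takes 0.05 s, during which the arm holds its last target. There are 200 camera calls.

### The job

The lidded grinding cup with the winged grip is loaded and ready: turn the mill's selector clockwise to its two-dot mark first, then bring the cup over upright, turn it until its socket meshes with the splined drive spindle and slide it home in the well. The mill only grinds while the cup is held down, so push it down against the sprung seat all the way and finish with the gripper still on the cup, keeping it pressed; leave the tin, the jar and the bowl where they stand.

Things in the scene. Friction and masses are not known exactly. Their poses are not given: they have to be found in the camera images.
- mill: Nut mill's motor base, fixed: aluminium box 270 x 160 x 95 mm on short feet. Origin at bench level on the cup well's axis; x points from the selector to the well and on to the back, z up. The box spans x -185 to +85 mm, y +-80 mm, top at z 95 mm. Well: round hole of 67 mm diameter with a black collar (outer 86 mm) up to z 105 mm. Selector on a black panel at x -128 mm, y 0.
- well (a point): Centre of the well's mouth at the collar's rim, on the well's axis, 105 mm above the bench. Axes as the mill's. The sprung seat's top lies 25 mm below it, the top of the spindle 7 mm below it.
- selector (a joint): Angle of the selector knob in rad, growing clockwise as seen from above: 0 = off (ring mark), 0.6 = one dot, 1.2 = two dots, 1.8 = three dots (end stop just beyond). Detents at these four angles draw the knob in; turning it past a hump takes about 0.07 N m. The white marks lie on an arc 36 mm from the knob's axis, on the side towards the well.
- selector_grip (a point): Grip point of the selector, on its vertical axis, 28.5 mm above the mill's top (124 mm above the bench). A grey upright bar 40 mm long, 12 mm wide, top 4 mm above this point, on a black disc 42 mm in diameter, 6 mm high. The bar lies along this point's x axis, which points along the white pointer line: in the mill's frame at 0.9 rad about z minus the joint's value.
- spindle (a joint): Turn of the drive spindle about the vertical in rad, growing counter-clockwise from above; at 0 one spline points along the mill's x axis. It rests at a random angle; the motor's gearing holds it: about 0.25 N m to turn it.
- spindle_top (a point): Centre of the top face of the drive spindle, on the well's axis, 98 mm above the bench; z up. A steel post of 13 mm diameter with four splines 90 degrees apart, along this point's x and y axes both ways: each 5 mm wide, reaching 15 mm from the axis, as tall as the spindle (28 mm).
- seat (a joint): Travel of the sprung black plate on the well's floor (the start switch), in m: 0 = up, 0.006 = fully down at its stop. Spring about 6 N at the top, 11 N at the bottom: more than the cup's weight.
- cup: Grinding cup, about 0.35 kg: steel, 64 mm in diameter, black lid. Origin at the centre of its underside, z up. Below, inside the open skirt, a cross-shaped socket: slots 8 mm wide along the cup's x and y axes both ways, mouth 9.5 mm above the underside; any quarter turn fits. Underside above the bench: 88.5 mm standing on the spindle unmeshed, 80 mm meshed resting on the seat, 74 mm pressed home.
- tin: Bystander: plain closed steel tin, 69 mm in diameter, 92 mm high, flat top without grip. Origin under its centre.
- jar: Bystander: closed amber glass jar with a steel cap, 70 mm in diameter, 100 mm high. Origin under its centre.
- bowl: Bystander: white ceramic bowl, 104 mm across, 45 mm high. Origin under its centre.
- cup_grip (a point): Grip point on the cup's axis, 124 mm above its underside, axes as the cup's. The winged grip on the 68 mm lid is a black upright bar 50 mm long (along the cup's x axis), 14 mm wide, from 22 mm below this point (the lid's top) to 6 mm above it.
There are look-alikes about, which are no part of the job. What is shaped like the cup but brown or turquoise is not meant.

How it is judged:
On the way:
1. the selector is at the two-dot mark before the cup is put on the mill (value of joint selector between 1.03 and 1.37 rad and horizontal distance between cup and well above 0.08 m), for 0.2 s.
At the end, for the whole second after the job is handed in: Selector within 0.17 rad of two dots; cup upright (0.1 rad), centred in the well within 4 mm, meshed, its underside 28.5 mm or more below the rim; the seat pressed at least 4 of its 6 mm; the gripper on the cup, keeping it pressed and still through the last second (value of joint selector between 1.03 and 1.37 rad and horizontal distance between cup and well below 0.004 m and z of cup in the frame of well below -0.0285 m and angle between cup's own z axis and vertical below 0.1 rad and value of joint seat above 0.004 m and contact force between cup and seat above 5 N and contact force between the fingers and cup above 2 N and linear speed of cup below 0.02 m/s); the arm keeps its last pose, push and grip.
It fails at once if the cup is tipped over (angle between cup's own z axis and vertical above 0.6 rad).
It fails at once if the tin is moved (distance of tin from where it was at the start of the episode above 0.03 m or angle between tin's own z axis and vertical above 0.4 rad).
It fails at once if the jar is moved (distance of jar from where it was at the start of the episode above 0.03 m or angle between jar's own z axis and vertical above 0.4 rad).
It fails at once if the bowl is moved (distance of bowl from where it was at the start of the episode above 0.03 m or angle between bowl's own z axis and vertical above 0.4 rad).
It also fails if it takes over 61 s, if anything falls off the work surface, if the arm or the gripper's body presses on something with over 40 N, if the wrist force passes 120 N, or if a joint passes its speed limit or range.

## Working session

There is one attempt and no reset: what is moved stays moved. The work goes in short steps, Python scripts to look and compute and a shell command to move; the robot and the scene stay as the last step left them, time stands still between calls to the robot, and variables do not carry over. Pictures are saved under pics/ and viewed, at most 10 in all, crops included, and the job is handed in when it is done.

```bash
mkdir -p pics; ls; python3 - <<'E'
from bench import arm,camera
import cv2,numpy as np
s=arm.get_state();print(s, arm.pinch_z)
for n in("top","side"):
    c=camera(n);cv2.imwrite(f"pics/{n}0.png",c["color"][:,:,::-1]);print(n,c["fx"],c["fy"],c["cx"],c["cy"],c["rvec"],c["tvec"])
c=camera("wrist");print(c["mount"],c["fx"])
E
```

```text
pics
{'time': 0.0, 'joint_pos': array([ 1.22701145e+00,  2.13390183e-01, -3.50414055e-02,  1.32350884e+00,
        4.77335163e-05,  1.57078105e+00]), 'qd': array([ 0.0005851 , -0.00129241,  0.00050592,  0.00099716, -0.0003053 ,
        0.00282157]), 'joint_torque': array([-4.94699270e-03, -6.86171579e+01,  4.87115729e+01,  1.78065116e-02,
       -3.98207412e-04,  3.68565100e-05]), 'ee_pos': array([0.16839856, 0.47043031, 0.23080619]), 'eef_rot': array([-1.21367187e-04,  1.71039664e-01,  9.85263978e-01, -5.59538256e-04]), 'ft_force': array([ 0.56052143, -0.00279907,  0.72488449]), 'moment': array([-0.02263551, -0.02805882,  0.02013636]), 'gripper_force': 0.0, 'finger_gap': 0.9989128475913263} -0.0187
top 533.5024981474023 533.5024981474023 275.9508560831429 207.65875524508826 [ 2.16859899 -2.14367316  0.14181981] [-0.0451092   0.63244205  1.15058732]
side 493.9013500854328 493.9013500854328 271.37292002083245 215.26321040871377 [ 2.30224484 -0.59535094  0.24492261] [-0.55507956  0.22367447  1.10487243]
[[-3.38891772e-04 -9.48010269e-01 -3.18239556e-01  8.26383944e-02]
 [ 9.99999705e-01 -1.01766232e-04 -7.61741378e-04  4.87508760e-04]
 [ 6.89752608e-04 -3.18239721e-01  9.48010023e-01 -1.41696733e-01]
 [ 0.00000000e+00  0.00000000e+00  0.00000000e+00  1.00000000e+00]] 301.55070682078883
```

View pics/top0.png

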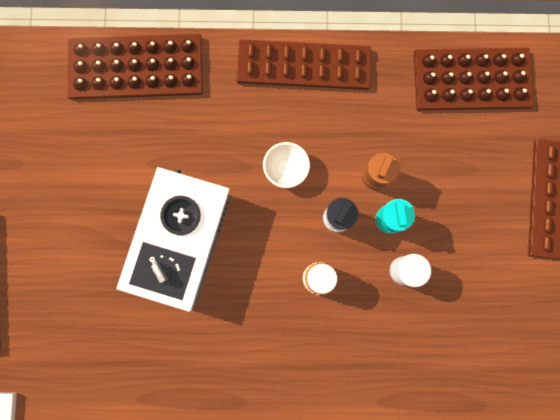

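View pics/side0.png

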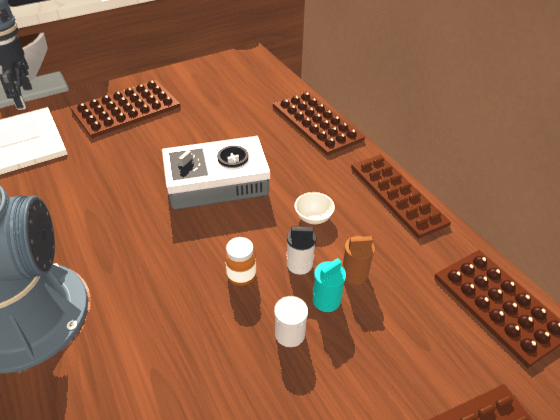

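Top view: the mill is at left with its well at about (181,215), selector at (158,270) and dots around (172,262). The black-lidded cup is at (340,213), with turquoise (398,215), brown (382,170), tin (410,270), jar (320,278) and bowl (287,165). The side view agrees.

```bash
cat > h.py <<'E'
import cv2,numpy as np
from bench import arm,camera
from scipy.spatial.transform import Rotation as R
def cam(n):
    s=arm.get_state();c=camera(n)
    if n=="wrist":
        q=s["eef_rot"];T=np.eye(4);T[:3,:3]=R.from_quat([q[1],q[2],q[3],q[0]]).as_matrix();T[:3,3]=s["ee_pos"]
        W=T@c["mount"];c["Rcw"]=W[:3,:3];c["o"]=W[:3,3]
    else:
        r=R.from_rotvec(c["rvec"]).as_matrix();c["Rcw"]=r.T;c["o"]=-r.T@np.array(c["tvec"])
    return c
def ray(c,u,v,z):
    d=c["Rcw"]@np.array([(u-c["cx"])/c["fx"],(v-c["cy"])/c["fy"],1])
    return c["o"]+d*(z-c["o"][2])/d[2]
def proj(c,p):
    x=c["Rcw"].T@(np.array(p)-c["o"]);return np.array([c["fx"]*x[0]/x[2]+c["cx"],c["fy"]*x[1]/x[2]+c["cy"]])
def save(c,name,box=None,k=1):
    im=c["color"][:,:,::-1]
    if box: im=im[box[1]:box[3],box[0]:box[2]]
    cv2.imwrite("pics/"+name,cv2.resize(im,None,fx=k,fy=k,interpolation=cv2.INTER_CUBIC))
def tri(c1,p1,c2,p2):
    def d(c,p):
        v=c["Rcw"]@np.array([(p[0]-c["cx"])/c["fx"],(p[1]-c["cy"])/c["fy"],1]);return v/np.linalg.norm(v)
    a,b=d(c1,p1),d(c2,p2);t=np.linalg.lstsq(np.c_[a,-b],c2["o"]-c1["o"],rcond=None)[0]
    x,y=c1["o"]+a*t[0],c2["o"]+b*t[1];return (x+y)/2,np.linalg.norm(x-y)
E
python3 - <<'E'
from h import *
c=cam("top");im=c["color"].astype(int);print(c["o"],proj(c,[0,0,0]))
hsv=cv2.cvtColor(c["color"],cv2.COLOR_RGB2HSV)
# white mill
def big(m,box):
    z=np.zeros(m.shape,np.uint8);z[box[1]:box[3],box[0]:box[2]]=m[box[1]:box[3],box[0]:box[2]]
    k=cv2.findContours(z,cv2.RETR_EXTERNAL,cv2.CHAIN_APPROX_NONE)[0];return max(k,key=cv2.contourArea)
w=((hsv[...,1]<60)&(hsv[...,2]>150)).astype(np.uint8)
k=big(w,(100,150,245,320));r=cv2.minAreaRect(k);b=cv2.boxPoints(r)
P=np.array([ray(c,*p,.095) for p in b]);print("mill",b.round(1),P.round(4),np.linalg.norm(np.diff(P,axis=0),axis=1), P.mean(0))
d=((hsv[...,2]<70)).astype(np.uint8)
k=big(d,(150,185,212,246));e=cv2.fitEllipse(k);print("collar",e,ray(c,*e[0],.105),cv2.contourArea(k))
for n,box in(("panel",(120,235,205,305)),("cuplid",(320,190,365,240))):
    k=big(d,box);r=cv2.minAreaRect(k);print(n,r,ray(c,*r[0],.095 if n=="panel" else .102))
im=c["color"][:,:,::-1]
a=cv2.resize(im[150:315,110:240],None,fx=3.5,fy=3.5,interpolation=2);b=cv2.resize(im[190:245,315:365],None,fx=7,fy=7,interpolation=2)
H=max(a.shape[0],b.shape[0]);o=np.zeros((H,a.shape[1]+b.shape[1],3),np.uint8);o[:a.shape[0],:a.shape[1]]=a;o[:b.shape[0],a.shape[1]:]=b;cv2.imwrite("pics/c1.png",o);print(o.shape)
E
```

```text
[ 0.48006127 -0.03544481  1.22235584] [255.0346946  500.90847972]
mill [[115.9 288.4]
 [155.3 164.7]
 [229.6 188.4]
 [190.2 312.1]] [[0.452  0.2945 0.095 ]
 [0.716  0.223  0.095 ]
 [0.6664 0.062  0.095 ]
 [0.4052 0.1379 0.095 ]] [0.27353235 0.16841629 0.27200719] [0.55987444 0.1793564  0.095     ]
collar ((176.89727783203125, 213.8737030029297), (27.1008358001709, 31.32189178466797), 25.173423767089844) [0.60895184 0.170905   0.105     ] 410.5
panel ((170.8235321044922, 275.29412841796875), (28.417892456054688, 21.259185791015625), 12.528807640075684) [0.48045144 0.18091502 0.095     ]
cuplid ((346.6034240722656, 213.7413787841797), (21.354965209960938, 26.554431915283203), 21.801410675048828) [ 0.61379275 -0.18726688  0.102     ]
(578, 805, 3)
```

View pics/c1.png

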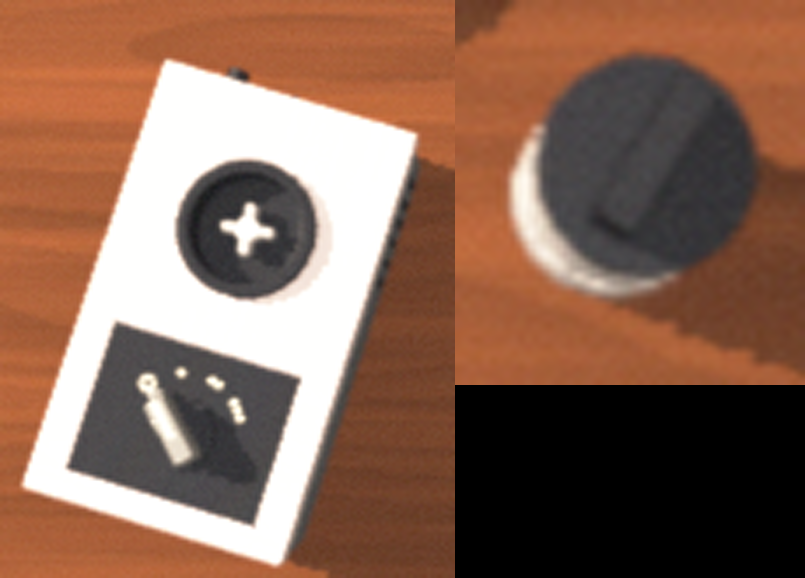

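The crop shows the well collar centred at crop (247,229), the cross spindle there, and the selector bar from (150,393) to (185,462) pointing at the ring mark (off). The cup's lid is centred at (649,163), its bar running from (617,212) to (697,88).

```bash
python3 - <<'E'
from h import *
c=cam("top")
A=lambda x,y:(x/3.5+110-.36,y/3.5+150-.36)
B=lambda x,y:((x-455)/7+315-.43,y/7+190-.43)
M=np.array([ray(c,*A(*p),.095) for p in((24,487),(166,60),(417,133),(282,565))])
x=(M[1]+M[2]-M[0]-M[3])/2;y=(M[1]+M[0]-M[2]-M[3])/2
yaw=np.arctan2(x[1],x[0]);print(M.round(4),np.linalg.norm(x),np.linalg.norm(y),"yaw",yaw,np.arctan2(-y[0],y[1]))
u=np.array([np.cos(yaw),np.sin(yaw),0]);ctr=M.mean(0)
print("well from box",ctr+.05*u,"collar",ray(c,*A(247,229),.105),"spindle",ray(c,*A(247,230),.098))
p,q=ray(c,*A(150,393),.128),ray(c,*A(185,462),.128);w=ray(c,*A(247,229),.105)
print("sel from mill",w-.128*u,"bar mid",(p+q)/2,np.linalg.norm(p-q),"ang-yaw",np.arctan2(*(p-q)[1::-1])-yaw)
print("cup lid",ray(c,*B(649,163),.102)); p,q=ray(c,*B(697,88),.13),ray(c,*B(617,212),.13)
print("bar",(p+q)/2,np.linalg.norm(p-q),np.arctan2(*(p-q)[1::-1]))
# side-view cross-check projections
s=cam("side")
print("side px: well",proj(s,w),"sel",proj(s,w-.128*u),"cup",proj(s,ray(c,*B(649,163),.102)))
E
```

```text
[[0.4512 0.2932 0.095 ]
 [0.7115 0.2189 0.095 ]
 [0.6679 0.0638 0.095 ]
 [0.4072 0.138  0.095 ]] 0.27087439481789966 0.16128326694978304 yaw -0.2776355042140565 -0.2751444881759312
well from box [0.60755807 0.16476715 0.095     ] collar [0.60650023 0.16383886 0.105     ] spindle [0.60668295 0.1650664  0.098     ]
sel from mill [0.48340184 0.19892142 0.105     ] bar mid [0.48726517 0.20196792 0.128     ] 0.04525338442000792 ang-yaw 0.7832998641102555
cup lid [ 0.61557231 -0.17813567  0.102     ]
bar [ 0.61611422 -0.17697284  0.13      ] 0.04407840747383599 -0.5697213415548193
side px: well [232.92145306 155.5960419 ] sel [185.56201674 162.4051142 ] cup [301.77164926 237.3701076 ]
```

```bash
cat >> h.py <<'E'
def go(x,y,z,th=None):
    """needed turn (tool rz), then shift in tool axes after the turn. th = world angle of tool y line"""
    s=arm.get_state();q=s["eef_rot"];r=R.from_quat([q[1],q[2],q[3],q[0]]).as_matrix()
    cur=np.arctan2(r[1,1],r[0,1]);th=cur if th is None else th
    d=(th-cur+np.pi)%(2*np.pi)-np.pi
    ty=np.array([np.cos(th),np.sin(th),0]);tz=np.array([0,0,-1.]);tx=np.cross(ty,tz)
    D=np.array([x,y,z])-s["ee_pos"]
    print("cur th %.4f pos"%cur,s["ee_pos"].round(4),"tilt %.4f"%np.arccos(-r[2,2]),"rz %.4f"%-d,"shift",np.round([D@tx,D@ty,D@tz],4),"j6 %.3f"%s["joint_pos"][5])
E
python3 -c "
from h import *
go(.484,.199,.23,2.193)"
```

```text
cur th 1.2270 pos [0.1685 0.4706 0.2311] tilt 0.0004 rz -0.9660 shift [-0.0981 -0.4046  0.0011] j6 1.571
```

```bash
python3 -m pendant '[[0,0,-0.138,0,0,0,1],[0,0,-0.138,0,0,0,1],[0,0,-0.138,0,0,0,1],[0,0,-0.138,0,0,0,1],[0,0,-0.138,0,0,0,1],[0,0,-0.138,0,0,0,1],[0,0,-0.138,0,0,0,1],[0,0,0,-0.0075,-0.031,0,1],[0,0,0,-0.0075,-0.031,0,1],[0,0,0,-0.0075,-0.031,0,1],[0,0,0,-0.0075,-0.031,0,1],[0,0,0,-0.0075,-0.031,0,1],[0,0,0,-0.0075,-0.031,0,1],[0,0,0,-0.0075,-0.031,0,1],[0,0,0,-0.0075,-0.031,0,1],[0,0,0,-0.0075,-0.031,0,1],[0,0,0,-0.0075,-0.031,0,1],[0,0,0,-0.0075,-0.031,0,1],[0,0,0,-0.0075,-0.031,0,1],[0,0,0,0,0,0,1]]'
python3 - <<'E'
from h import *
go(.484,.199,.23,2.193)
c=cam("wrist");save(c,"w1.png",None,1.4);np.save("w1",np.r_[c["Rcw"].ravel(),c["o"],c["fx"],c["fy"],c["cx"],c["cy"]])
yaw=-.277;u=np.array([np.cos(yaw),np.sin(yaw),0]);w=np.array([.607,.165,.105])
print("pred sel px*1.4",proj(c,[.484,.199,.128])*1.4,"spindle",proj(c,[.607,.165,.098])*1.4)
E
```

```text
time: 2.3
ee_pos: [0.4605, 0.2187, 0.2309]
eef_rot: [-0.0, -0.305, 0.952, -0.0]
ft_force: [-0.9, -0.4, 0.0]
finger_gap: 0.998
gripper_force: 0.0
cur th 2.1900 pos [0.4605 0.2187 0.2309] tilt 0.0007 rz -0.0030 shift [-0.0076 -0.0297  0.0009] j6 -0.175
pred sel px*1.4 [341.42179205 306.98470968] spindle [217.0993867  394.52851259]
```

View pics/w1.png

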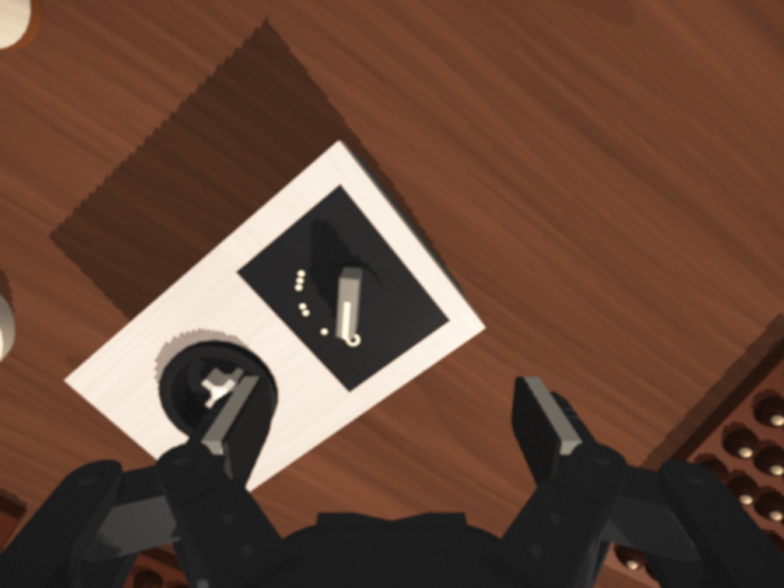

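The wrist view shows the bar's top from about (345,338) (pointer end at the ring mark) to (351,277), and the spindle cross near (218,385). This is close to the prediction.

```bash
python3 - <<'E'
from h import *
a=np.load("w1.npy");c=dict(Rcw=a[:9].reshape(3,3),o=a[9:12],fx=a[12],fy=a[13],cx=a[14],cy=a[15])
p,q=[ray(c,x/1.4-.14,y/1.4-.14,.128) for x,y in((345,339),(351,276))]
m=(p+q)/2;an=np.arctan2(*(p-q)[1::-1]);print(m,np.linalg.norm(p-q),an)
print("ring",ray(c,352/1.4,340/1.4,.0955),"3dots",ray(c,299/1.4,281/1.4,.0955), "2dots",ray(c,304/1.4,309.5/1.4,.0955))
for z in(.18,.113):go(.485,.1995,z,.622+np.pi/2)
E
```

```text
[0.48234897 0.20257277 0.128     ] 0.041715877225108916 0.4977028333473785
ring [0.51273551 0.22258169 0.0955    ] 3dots [0.49710729 0.16846143 0.0955    ] 2dots [0.51285737 0.1822193  0.0955    ]
cur th 2.1905 pos [0.4593 0.2198 0.231 ] tilt 0.0005 rz -0.0023 shift [-0.009  -0.0315  0.051 ] j6 -0.173
cur th 2.1905 pos [0.4593 0.2198 0.231 ] tilt 0.0005 rz -0.0023 shift [-0.009  -0.0315  0.118 ] j6 -0.173
```

```bash
python3 -m pendant '[[0,0,0,-0.004,-0.016,0.01,1],[0,0,0,-0.004,-0.016,0.02,1],[0,0,0,0,0,0.025,1],[0,0,0,0,0,0.025,1],[0,0,0,0,0,0.02,1],[0,0,0,0,0,0.02,1],[0,0,0,0,0,0,0],[0,0,0,0,0,0,0],[0,0,0,0,0,0,0],[0,0,0,0,0,0,0],[0,0,0,0,0,0,0],[0,0,0,0,0,0,0],[0,0,0,0,0,0,0],[0,0,0,0,0,0,0],[0,0,0,0,0,0,0]]' 40
python3 -c "
from h import *
go(.484,.2005,.110,2.193)"
```

```text
time: 3.85
ee_pos: [0.4835, 0.2003, 0.1121]
eef_rot: [0.0, -0.306, 0.952, 0.001]
ft_force: [-6.9, 5.9, 7.5]
finger_gap: 0.127
gripper_force: 40.8
cur th 2.1935 pos [0.4835 0.2003 0.1121] tilt 0.0018 rz 0.0005 shift [-0.0005 -0.0001  0.0021] j6 -0.231
```

```bash
python3 -m pendant '[[0,0,0.1,0,0,0,0],[0,0,0.1,0,0,0,0],[0,0,0.1,0,0,0,0],[0,0,0.1,0,0,0,0],[0,0,0.1,0,0,0,0],[0,0,0.1,0,0,0,0],[0,0,0.1,0,0,0,0],[0,0,0.1,0,0,0,0],[0,0,0.1,0,0,0,0],[0,0,0.1,0,0,0,0],[0,0,0.1,0,0,0,0],[0,0,0.1,0,0,0,0],[0,0,0,0,0,0,0],[0,0,0,0,0,0,0]]'
python3 -c "
from h import *
go(.484,.2005,.110,.993)"
```

```text
time: 5.25
ee_pos: [0.4834, 0.2008, 0.1121]
eef_rot: [-0.0, 0.285, 0.959, 0.001]
ft_force: [-6.7, 8.6, 8.1]
finger_gap: 0.127
gripper_force: 40.7
cur th 0.9936 pos [0.4834 0.2008 0.1121] tilt 0.0027 rz 0.0006 shift [-0.0007  0.0001  0.0021] j6 0.969
```

Open, rise, and go look from the wrist (knob check, then spindle).

```bash
python3 -m pendant '[[0,0,0,0,0,0,1],[0,0,0,0,0,0,1],[0,0,0,0,0,0,1],[0,0,0,0,0,0,1],[0,0,0,0,0,0,1],[0,0,0,0,0,-0.02,1],[0,0,0,0,0,-0.03,1],[0,0,0,0,0,-0.03,1],[0,0,0,0,0,-0.03,1],[0,0,0,0,0,-0.03,1],[0,0,0,0,0,0,1]]'
python3 - <<'E'
from h import *
c=cam("wrist");save(c,"w2.png",None,1.4);np.save("w2",np.r_[c["Rcw"].ravel(),c["o"],c["fx"],c["fy"],c["cx"],c["cy"]])
print(proj(c,[.484,.2005,.128])*1.4,proj(c,[.607,.165,.098])*1.4)
go(.607,.165,.25,-.277); go(.616,-.1775,.25,-.57+np.pi/2)
E
```

```text
time: 6.35
ee_pos: [0.485, 0.2001, 0.255]
eef_rot: [0.002, 0.285, 0.959, 0.002]
ft_force: [0.9, -0.5, -0.5]
finger_gap: 1.002
gripper_force: 0.0
[389.51251195 282.36880667] [435.03670841 413.56566177]
cur th 0.9930 pos [0.4845 0.1999 0.2529] tilt 0.0032 rz 1.2700 shift [-0.      0.1273  0.0029] j6 0.969
cur th 0.9930 pos [0.4845 0.1999 0.2529] tilt 0.0032 rz -0.0078 shift [-0.3143 -0.2468  0.0029] j6 0.969
```

View pics/w2.png

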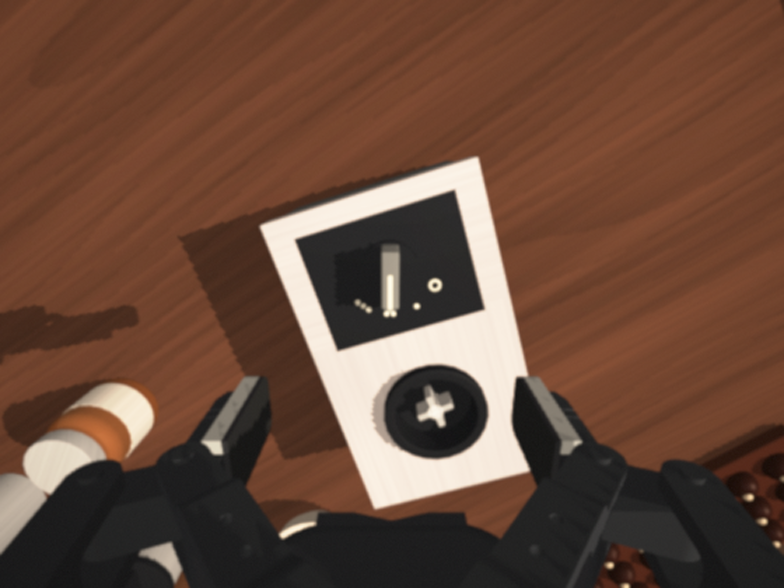

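Selector pointer sits on the two dots at (390,313). The spindle cross is at (435,408). I'll move above the well for an angle measurement.

```bash
python3 -m pendant '[[0,0,0,0,0.03,0.01,1],[0,0,0,0,0.03,0.01,1],[0,0,0,0,0.03,0.01,1],[0,0,0,0,0.03,0,1],[0,0,0,0,0.007,0,1],[0,0,0,0,0,0,1],[0,0,0,0,0,0,1]]'
cat > cross.py <<'E'
from h import *
c=cam("wrist");np.savez("w3",**{k:c[k] for k in("Rcw","o","fx","fy","cx","cy","color")})
S=10;uv=proj(c,[.607,.165,.098]);print(uv)
# rectify onto plane z=.098 : 0.25 mm/px, 60mm window
n=240;st=.00025;src=np.array([[0,0],[n,0],[n,n],[0,n]],np.float32)
W=[[.607+(-n/2+a)*st,.165+(-n/2+b)*st,.098] for a,b in src]
H=cv2.getPerspectiveTransform(np.array([proj(c,p) for p in W],np.float32),src)
r=cv2.warpPerspective(c["color"],H,(n,n),flags=cv2.INTER_CUBIC)
g=cv2.cvtColor(r,cv2.COLOR_RGB2GRAY);print(np.percentile(g,[50,80,90,95,99]))
cv2.imwrite("pics/x3.png",cv2.resize(r[:,:,::-1],None,fx=2.4,fy=2.4))
for t in(150,180,205):
    m=(g>t).astype(np.uint8);yy,xx=np.mgrid[:n,:n];m[(xx-n/2)**2+(yy-n/2)**2>80**2]=0
    k=max(cv2.findContours(m,0,cv2.CHAIN_APPROX_NONE)[0],key=cv2.contourArea)
    m[:]=0;cv2.drawContours(m,[k],-1,1,-1);ys,xs=np.nonzero(m);cx,cy=xs.mean(),ys.mean()
    (ex,ey),er=cv2.minEnclosingCircle(k)
    rr=np.hypot(xs-ex,ys-ey);s=rr>30;a=np.arctan2(ys-ey,xs-ex)[s]
    z=np.exp(4j*a).sum();print(t,"area mm2",len(xs)/16,"cen",.607+(cx-n/2)*st,.165+(cy-n/2)*st,"circ",.607+(ex-n/2)*st,.165+(ey-n/2)*st,"r",er*st,"ang",np.angle(z)/4,abs(z)/s.sum())
E
python3 cross.py
```

```text
time: 7.1
ee_pos: [0.5526, 0.3052, 0.2209]
eef_rot: [-0.0, 0.285, 0.959, -0.0]
ft_force: [0.7, -1.1, -0.0]
finger_gap: 0.998
gripper_force: 0.0
[195.53737897 315.84681433]
[ 29.  74. 171. 214. 249.]
150 area mm2 391.5 cen 0.6068137771392081 0.1699084051724138 circ 0.6055 0.169375 r 0.016500497817993166 ang -0.28685978589012484 0.3981159910524818
180 area mm2 316.625 cen 0.6073669068298461 0.16938526450848795 circ 0.6054756946563721 0.16994965362548828 r 0.01610136413574219 ang -0.27508523917745903 0.43879301768165935
205 area mm2 207.3125 cen 0.6078125565269822 0.1678916943020802 circ 0.6091336975097656 0.16942282485961915 r 0.012065014839172364 ang -0.3181335028356226 0.12578572455998532
```

View pics/x3.png

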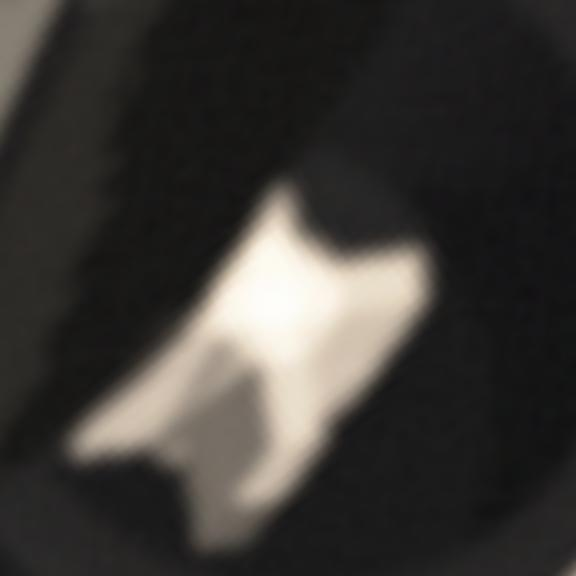

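The finger occludes the cross: my shift belonged to a different turn. I'll move properly over the well.

```bash
python3 -c "
from h import *
go(.607,.165,.215)"
```

```text
cur th 0.9926 pos [0.5526 0.3051 0.2213] tilt 0.0004 rz -0.0000 shift [-0.1221 -0.0876  0.0063] j6 1.083
```

```bash
python3 -m pendant '[[0,0,0,-0.03,-0.022,0,1],[0,0,0,-0.03,-0.022,0,1],[0,0,0,-0.03,-0.022,0,1],[0,0,0,-0.03,-0.022,0,1],[0,0,0,0,0,0,1],[0,0,0,0,0,0,1]]'
python3 cross.py
```

```text
time: 7.75
ee_pos: [0.6052, 0.1654, 0.2218]
eef_rot: [0.0, 0.286, 0.958, 0.0]
ft_force: [0.6, 0.2, -0.4]
finger_gap: 1.001
gripper_force: 0.0
[279.70287564 205.9950003 ]
[ 30.  41. 150. 221. 247.]
150 area mm2 359.0625 cen 0.6052669712793733 0.16672393385552656 circ 0.6051352653503418 0.16702196884155274 r 0.015776697158813476 ang -0.15740671401603742 0.7662994311365214
180 area mm2 303.9375 cen 0.6054449928027966 0.1665898108163685 circ 0.605413818359375 0.16653988647460938 r 0.014857332229614257 ang -0.1534644059809501 0.8367648920465557
205 area mm2 247.0 cen 0.6055943193319838 0.16647861842105263 circ 0.605375 0.1665 r 0.014316208839416504 ang -0.14926582013394651 0.8984761298770889
```

View pics/x3.png

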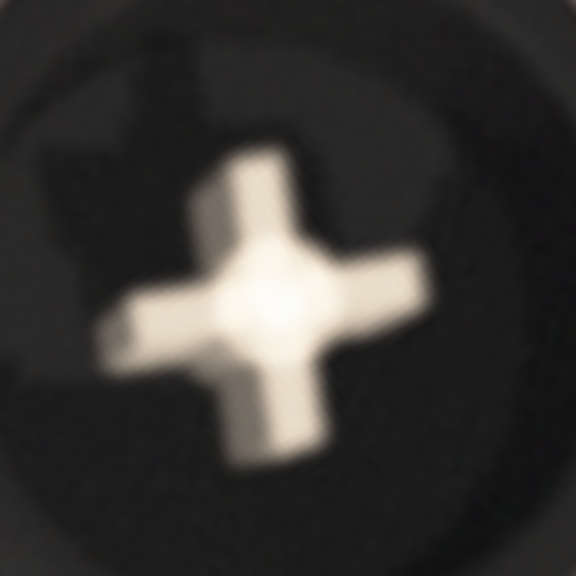

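Clean cross: centre ≈(0.6054,0.1665), radius 15 mm as stated, spline angle ≈ −0.157 rad (mod 90°). On to the cup.

```bash
python3 -c "
from h import *
go(.616,-.1775,.235)"
```

```text
cur th 0.9921 pos [0.6051 0.1663 0.2217] tilt 0.0005 rz -0.0000 shift [-0.1972 -0.2818 -0.0133] j6 0.847
```

```bash
python3 -m pendant '[[0,0,0,-0.0164,-0.0235,-0.007,1],[0,0,0,-0.0164,-0.0235,-0.007,1],[0,0,0,-0.0164,-0.0235,0,1],[0,0,0,-0.0164,-0.0235,0,1],[0,0,0,-0.0164,-0.0235,0,1],[0,0,0,-0.0164,-0.0235,0,1],[0,0,0,-0.0164,-0.0235,0,1],[0,0,0,-0.0164,-0.0235,0,1],[0,0,0,-0.0164,-0.0235,0,1],[0,0,0,-0.0164,-0.0235,0,1],[0,0,0,-0.0164,-0.0235,0,1],[0,0,0,-0.0164,-0.0235,0,1],[0,0,0,0,0,0,1],[0,0,0,0,0,0,1]]'
python3 - <<'E'
from h import *
c=cam("wrist");go(.616,-.1775,.13,1.0008)
n=400;st=.0003;src=np.array([[0,0],[n,0],[n,n],[0,n]],np.float32)
W=[[.616+(-n/2+a)*st,-.1775+(-n/2+b)*st,.130] for a,b in src]
H=cv2.getPerspectiveTransform(np.array([proj(c,p) for p in W],np.float32),src)
r=cv2.warpPerspective(c["color"],H,(n,n),flags=cv2.INTER_CUBIC)
im=np.clip(r[:,:,::-1].astype(float)*1.6,0,255).astype(np.uint8)
cv2.imwrite("pics/cup4.png",cv2.resize(im,None,fx=1.5,fy=1.5))
E
```

```text
time: 9.2
ee_pos: [0.6162, -0.1764, 0.2353]
eef_rot: [-0.0, 0.285, 0.959, 0.0]
ft_force: [-0.6, 0.7, -0.0]
finger_gap: 1.001
gripper_force: 0.0
cur th 0.9939 pos [ 0.6163 -0.1758  0.2354] tilt 0.0003 rz -0.0069 shift [-0.0006 -0.0016  0.1054] j6 0.299
```

View pics/cup4.png

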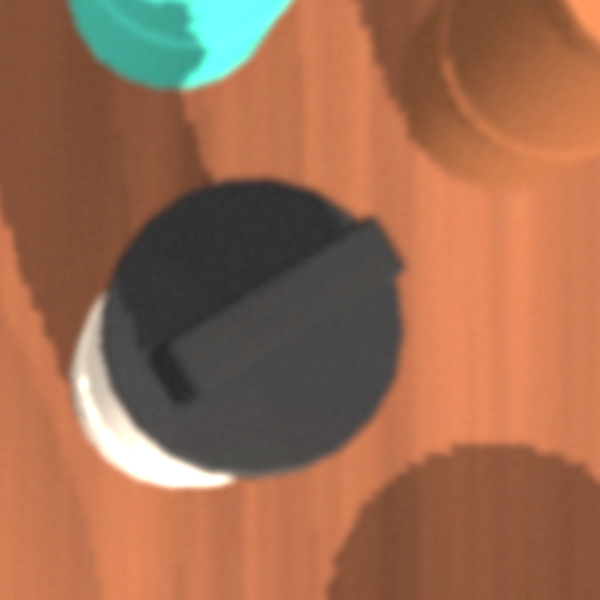

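Bar top runs from (172,370) to (390,242) in the rectified crop (0.2 mm/px): centre ≈(0.6136,−0.1757), angle ≈ −0.55, length 49 mm as expected. The turquoise one stands close on the finger's side, so I'll go down with a half-closed gripper.

```bash
python3 -c "
from h import *
go(.6147,-.1766,.109,1.014)"
```

```text
cur th 0.9939 pos [ 0.6163 -0.1758  0.2354] tilt 0.0003 rz -0.0201 shift [ 0.001  -0.0015  0.1264] j6 0.299
```

```bash
python3 -m pendant '[[0,0,-0.02,0.001,-0.0015,0,0.45],[0,0,0,0,0,0,0.45],[0,0,0,0,0,0,0.45],[0,0,0,0,0,0,0.45],[0,0,0,0,0,0.03,0.45],[0,0,0,0,0,0.03,0.45],[0,0,0,0,0,0.03,0.45],[0,0,0,0,0,0.02,0.45],[0,0,0,0,0,0.014,0.45],[0,0,0,0,0,0,0.45],[0,0,0,0,0,0,0],[0,0,0,0,0,0,0],[0,0,0,0,0,0,0],[0,0,0,0,0,0,0],[0,0,0,0,0,0,0],[0,0,0,0,0,0,0],[0,0,0,0,0,0,0]]' 100
python3 -c "
from h import *
go(.6147,-.1766,.109,1.014)"
```

```text
time: 10.95
ee_pos: [0.6153, -0.1779, 0.1127]
eef_rot: [0.001, 0.275, 0.961, 0.0]
ft_force: [-0.1, 0.5, 7.1]
finger_gap: 0.135
gripper_force: 98.5
cur th 1.0130 pos [ 0.6153 -0.1779  0.1127] tilt 0.0021 rz -0.0010 shift [0.0012 0.0008 0.0037] j6 0.276
```

Gripped. Lift 0.16 m and turn for the mesh.

```bash
python3 -m pendant '[[0,0,0,0,0,-0.01,0],[0,0,0,0,0,-0.02,0],[0,0,0,0,0,-0.03,0],[0,0,0,0,0,-0.03,0],[0,0,0,0,0,-0.03,0],[0,0,0,0,0,-0.03,0],[0,0,0,0,0,-0.01,0],[0,0,-0.1,0,0,0,0],[0,0,-0.1,0,0,0,0],[0,0,-0.1,0,0,0,0],[0,0,-0.1,0,0,0,0],[0,0,0,0,0,0,0],[0,0,0,0,0,0,0]]'
python3 - <<'E'
from h import *
go(.606,.166,.272,1.414)
c=cam("wrist");save(c,"w5.png",None,1.4)
E
```

```text
time: 12.25
ee_pos: [0.6145, -0.1777, 0.2717]
eef_rot: [0.0, 0.08, 0.997, -0.0]
ft_force: [-0.2, -0.1, -2.8]
finger_gap: 0.135
gripper_force: 97.9
cur th 1.4100 pos [ 0.6145 -0.1777  0.2717] tilt 0.0002 rz -0.0040 shift [ 6.210e-02  3.382e-01 -3.000e-04] j6 -0.121
```

View pics/w5.png

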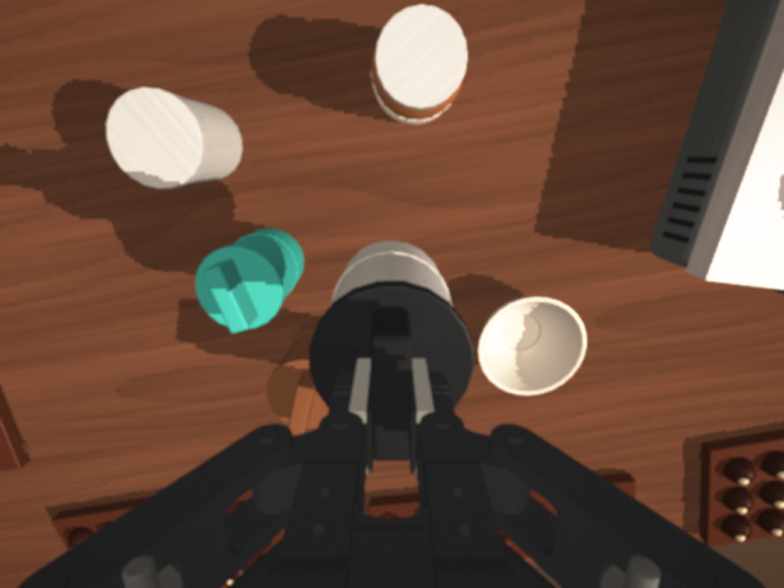

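The cup hangs upright in the fingers; lid edges at x 310 and 472, near-side rim at (391,282). I'll use these for the cup-in-hand offset.

```bash
python3 - <<'E'
from h import *
c=cam("wrist");s=arm.get_state();q=s["eef_rot"];r=R.from_quat([q[1],q[2],q[3],q[0]]).as_matrix()
z=s["ee_pos"][2]-.0107
for p in((310,356),(472,356),(391,356),(391,282)):
    print(p,(r.T@(ray(c,p[0]/1.4,p[1]/1.4,z)-s["ee_pos"])).round(4))
E
```

```text
(310, 356) [ 0.0057 -0.0318  0.0107]
(472, 356) [0.0057 0.033  0.0107]
(391, 356) [0.0057 0.0006 0.0107]
(391, 282) [0.0366 0.0006 0.0107]
```

```bash
python3 -m pendant '[[0,0,0,0.0052,0.0281,0,0],[0,0,0,0.0052,0.0281,0,0],[0,0,0,0.0052,0.0281,0,0],[0,0,0,0.0052,0.0281,0,0],[0,0,0,0.0052,0.0281,0,0],[0,0,0,0.0052,0.0281,0,0],[0,0,0,0.0052,0.0281,0,0],[0,0,0,0.0052,0.0281,0,0],[0,0,0,0.0052,0.0281,0,0],[0,0,0,0.0052,0.0281,0,0],[0,0,0,0.0052,0.0281,0,0],[0,0,0,0.0052,0.0281,0,0],[0,0,0,0,0,0,0],[0,0,0,0,0,0,0],[0,0,0,0,0,0,0]]'
python3 -c "
from h import *
go(.6072,.1656,.223,1.413)"
```

```text
time: 13.85
ee_pos: [0.606, 0.1644, 0.2714]
eef_rot: [0.0, 0.079, 0.997, -0.0]
ft_force: [-0.3, -0.6, -4.0]
finger_gap: 0.131
gripper_force: 98.3
cur th 1.4118 pos [0.606  0.1644 0.2714] tilt 0.0002 rz -0.0012 shift [-0.001   0.0014  0.0484] j6 0.424
```

```bash
python3 -m pendant '[[0,0,0,-0.001,0.0013,0.01,0],[0,0,0,0,0,0.02,0],[0,0,0,0,0,0.018,0],[0,0,0,0,0,0,0],[0,0,0,0,0,0.004,0],[0,0,0,0,0,0.004,0],[0,0,0,0,0,0.002,0],[0,0,0,0,0,0,0]]'
python3 -c "
from h import *
go(.6072,.1656,.2012,1.413)"
```

```text
time: 14.65
ee_pos: [0.6072, 0.1662, 0.2134]
eef_rot: [0.0, 0.079, 0.997, 0.0]
ft_force: [0.1, 0.3, -3.2]
finger_gap: 0.136
gripper_force: 98.3
cur th 1.4130 pos [0.6072 0.1662 0.2134] tilt 0.0002 rz -0.0000 shift [-0.0001 -0.0006  0.0122] j6 0.425
```

Inside the rim with no contact force. Continue towards the spindle.

```bash
python3 -m pendant '[[0,0,0,0,0,0.004,0],[0,0,0,0,0,0.004,0],[0,0,0,0,0,0.003,0],[0,0,0,0,0,0.002,0],[0,0,0,0,0,0.002,0],[0,0,0,0,0,0,0]]'
python3 -c "
from h import *
go(.6072,.1656,.2012,1.413)"
```

```text
time: 15.25
ee_pos: [0.6071, 0.1662, 0.198]
eef_rot: [-0.0, 0.079, 0.997, -0.0]
ft_force: [1.0, -1.0, -3.5]
finger_gap: 0.137
gripper_force: 98.3
cur th 1.4130 pos [0.6071 0.1662 0.198 ] tilt 0.0004 rz -0.0000 shift [-0.0002 -0.0006 -0.0032] j6 0.425
```

Already 3 mm below the unmeshed height with no force, so it is meshing. Press on.

```bash
python3 -m pendant '[[0,0,0,0,0,0.003,0],[0,0,0,0,0,0.003,0],[0,0,0,0,0,0.002,0],[0,0,0,0,0,0.002,0],[0,0,0,0,0,0.001,0],[0,0,0,0,0,0,0],[0,0,0,0,0,0,0]]' 120
python3 -c "
from h import *
go(.6072,.1656,.1867,1.413)"
```

```text
time: 15.95
ee_pos: [0.6076, 0.1663, 0.188]
eef_rot: [0.001, 0.079, 0.997, 0.0]
ft_force: [-1.1, -1.2, 6.5]
finger_gap: 0.129
gripper_force: 128.7
cur th 1.4131 pos [0.6076 0.1663 0.188 ] tilt 0.0014 rz 0.0001 shift [ 0.0002 -0.0008  0.0013] j6 0.425
```

```bash
python3 -m pendant '[[0,0,0,0,0,0.001,0],[0,0,0,0,0,0.001,0],[0,0,0,0,0,0.001,0],[0,0,0,0,0,0,0],[0,0,0,0,0,0,0],[0,0,0,0,0,0,0],[0,0,0,0,0,0,0],[0,0,0,0,0,0,0],[0,0,0,0,0,0,0],[0,0,0,0,0,0,0],[0,0,0,0,0,0,0]]'
python3 - <<'E'
from h import *
go(.6072,.1656,.1867,1.413)
c=cam("top");save(c,"t6.png",(100,140,380,320),2.8)
E
```

```text
time: 17.05
ee_pos: [0.6071, 0.1661, 0.1848]
eef_rot: [0.0, 0.079, 0.997, -0.0]
ft_force: [-5.3, 1.1, 2.4]
finger_gap: 0.129
gripper_force: 148.9
cur th 1.4129 pos [0.6071 0.1661 0.1848] tilt 0.0005 rz -0.0001 shift [-0.0001 -0.0005 -0.0019] j6 0.425
```

View pics/t6.png

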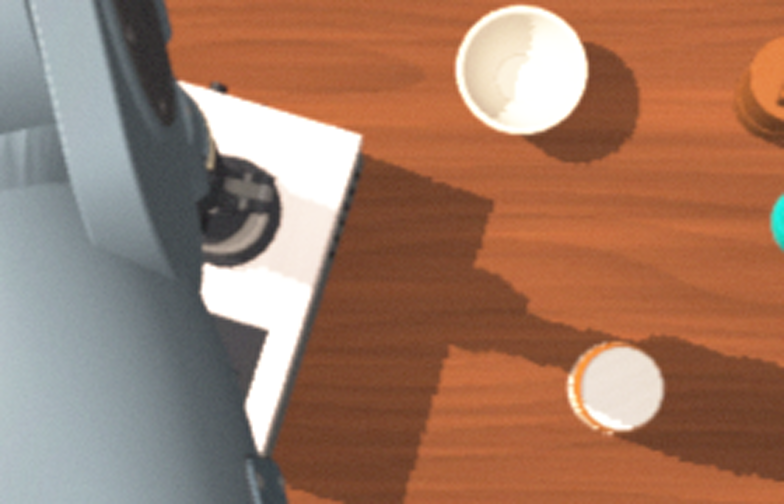

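The view shows the cup in the well with the bowl and jar in place. The force reading fell though the tool went lower, so I'll check again.

```bash
for i in 1; do python3 -m pendant '[[0,0,0,0,0,0,0],[0,0,0,0,0,0,0],[0,0,0,0,0,0,0]]'; done; python3 -c "
from h import *
s=arm.get_state();print(s['ft_force'],s['moment'],s['joint_torque'])"; python3 -m pendant '[[0,0,0,0,0,0.001,0],[0,0,0,0,0,0,0],[0,0,0,0,0,0,0]]'
```

```text
time: 17.4
ee_pos: [0.6072, 0.1662, 0.1847]
eef_rot: [0.0, 0.079, 0.997, 0.0]
ft_force: [-8.2, -1.6, 2.6]
finger_gap: 0.129
gripper_force: 151.6
[-8.19767444 -1.64099144  2.56406203] [0.39249908 2.62471646 0.91731977] [ 2.70006448e+00 -9.02366924e+01  4.71544504e+01 -1.64012510e+00
  7.60878101e-01 -4.39345767e-02]
time: 17.7
ee_pos: [0.6074, 0.166, 0.1838]
eef_rot: [0.001, 0.079, 0.997, -0.0]
ft_force: [-1.5, -2.6, 7.0]
finger_gap: 0.128
gripper_force: 154.3
```

```bash
cat > edge.py <<'E'
from h import *
s=arm.get_state();print("z",s["ee_pos"].round(4),"F",s["ft_force"].round(1),"M",s["moment"].round(2),"g",s["gripper_force"].round(1),"t",s["time"])
def prof(g,n):
    print(n,"col279 rows 180-225:",g[180:226:1,275:283].mean(1).astype(int).tolist())
    print("  row245 L(205-245):",g[243:248,205:245].mean(0).astype(int).tolist(),"R(315-355)",g[243:248,315:355].mean(0).astype(int).tolist())
a=cv2.resize(cv2.imread("pics/w5.png",0),(560,420),interpolation=cv2.INTER_AREA);prof(a,"w5")
c=cam("wrist");cv2.imwrite("pics/now.png",c["color"][:,:,::-1]);prof(cv2.cvtColor(c["color"],cv2.COLOR_RGB2GRAY),"now")
E
python3 edge.py
```

```text
Traceback (most recent call last):
  File "edge.py", line 2, in <module>
    s=arm.get_state();print("z",s["ee_pos"].round(4),"F",s["ft_force"].round(1),"M",s["moment"].round(2),"g",s["gripper_force"].round(1),"t",s["time"])
                                                                                                             ^^^^^^^^^^^^^^^^^^^^^^^^
AttributeError: 'float' object has no attribute 'round'
```

```bash
sed -i 's/s\["gripper_force"\].round(1)/s["gripper_force"]/' edge.py; python3 edge.py
```

```text
z [0.6074 0.166  0.1838] F [-1.5 -2.6  7. ] M [-0.8   0.24  0.05] g 154.33245820757912 t 17.7
w5 col279 rows 180-225: [155, 142, 126, 119, 119, 119, 119, 119, 119, 119, 119, 120, 119, 119, 119, 120, 120, 120, 119, 112, 84, 49, 29, 30, 39, 46, 46, 45, 44, 44, 44, 44, 44, 44, 44, 44, 44, 42, 37, 31, 27, 24, 23, 23, 23, 23]
  row245 L(205-245): [64, 63, 61, 58, 55, 54, 53, 53, 54, 54, 54, 55, 55, 54, 54, 51, 44, 36, 30, 29, 29, 29, 29, 30, 29, 29, 29, 30, 29, 29, 29, 29, 29, 30, 30, 30, 30, 29, 30, 30] R(315-355) [45, 45, 45, 45, 45, 45, 45, 45, 44, 44, 45, 44, 45, 45, 45, 46, 45, 45, 47, 52, 62, 67, 65, 60, 59, 69, 118, 198, 243, 251, 251, 251, 251, 252, 252, 252, 253, 253, 253, 253]
now col279 rows 180-225: [125, 126, 126, 127, 126, 122, 118, 118, 119, 136, 169, 168, 140, 122, 119, 118, 119, 118, 119, 119, 119, 119, 119, 119, 120, 120, 120, 120, 120, 120, 120, 120, 120, 120, 121, 120, 120, 120, 120, 121, 120, 121, 121, 120, 120, 120]
  row245 L(205-245): [165, 164, 163, 162, 161, 159, 159, 161, 162, 162, 160, 160, 159, 160, 160, 159, 158, 158, 158, 159, 160, 162, 164, 165, 162, 147, 124, 108, 106, 106, 107, 105, 99, 89, 77, 68, 58, 50, 42, 34] R(315-355) [80, 98, 117, 134, 148, 160, 171, 179, 184, 187, 196, 215, 229, 234, 234, 233, 233, 234, 234, 234, 234, 232, 230, 230, 232, 234, 235, 234, 233, 233, 234, 235, 234, 233, 231, 231, 233, 235, 237, 236]
```

```bash
python3 - <<'E'
from h import *
for f in("pics/w5.png","pics/now.png"):
    g=cv2.resize(cv2.imread(f,0),(560,420),interpolation=cv2.INTER_AREA)[140:330,190:370]
    g=cv2.resize(g,(36,27),interpolation=cv2.INTER_AREA)
    print(f);[print("".join(" .:-=+*%@#"[min(9,v//26)] for v in r)) for r in g]
E
```

```text
pics/w5.png
------------------------------------
------------------------------------
------------------------------------
------------------------------------
-===------------===-----------------
--=++---------==++++++=-------------
---++=------=======++**+------------
=--++------=========+++%+-----------
===+=-----=====-----=++**+:::::::---
**+=------==::........:=*%-:::::::::
**+-------:.............:=-:::::::-=
*+------:.................::::::-*##
+:::::::.......     .......::::-@###
:::::::........     ........:::@####
::::::......................::+#####
::::::.......................:%####@
::::::.......::.....:-:......:*####@
-::---.......==......==......:=####@
-:::::......:=-......==:.....--+##@@
::::---.....-=-......-=-....:---=*@@
::::-==-....==:......-=-....-------=
-:::====-...==:......-==...---------
----===-:....--......--....:--------
...-==-:....................:---:...
....:...............................
....................................
....................................
pics/now.png
@@@@@@@#############################
@@@@@@@#############################
@@
[... 222 characters left out ...]
*****-. -=========++*%*..:@##@####
******+...==========++**%=..*##@####
******+..:=========+++***%:.+#@#####
******+..-=========+++****=.+#@#####
*******:.-==========++****=.%#@#@###
*******=:====--:::::-=+****=@@@#@#@@
********==-:. .........:=**@#@####@@
%%%%*%%%=.   .............=@#@@@#@@@
#######%.   .::.    .::....=@@@@#@@%
######@:   ..--.    .--.....+@@@@@@+
######=   ..:=-.    .--.....:@@@@@@-
#####@:  ...:=-     .-=:.....+@@@@%:
#####@.  ...-=-      -=:.....+@@@@=:
#####@:  ...-=:      -=-.....+@@@@--
-==++*- .....:-......-:.....:@@@@*-:
...::::.........    ........=@@@+:..
................    ..........:-....
....................................
....................................
```

```bash
python3 - <<'E'
from h import *
c=cam("side");w=cam("wrist")
g=cv2.cvtColor(c["color"],cv2.COLOR_RGB2GRAY);x0,y0=195,70
for n,p in(("collar",[.6065,.1655,.105]),("lidtop",[.6072,.1656,.176]),("tcp",[.6074,.166,.1838]),("collarL",[.6065,.2085,.105]),("collarR",[.6065,.1225,.105])):
    print(n,"side col/row in map",((proj(c,p)-[x0,y0])/[2,3]).round(1),"wrist map",((proj(w,p)-[190,140])/[5,7.04]).round(1))
G=cv2.resize(g[y0:y0+111,x0:x0+90],(45,37),interpolation=cv2.INTER_AREA)
for i,r in enumerate(G):print("%2d "%i+"".join(" .:-=+*%@#"[min(9,v//26)] for v in r))
E
```

```text
collar side col/row in map [18.8 28.4] wrist map [17.6 11.4]
lidtop side col/row in map [18.2 21.2] wrist map [17.5 17.8]
tcp side col/row in map [18.1 20.4] wrist map [17.6 18.9]
collarL side col/row in map [15.4 25.6] wrist map [28.6 10.2]
collarR side col/row in map [22.4 31.4] wrist map [ 6.8 12.5]
 0 ========:-=--:::::--=+-:=====================
 1 ========::-+%%%%%%%*+:::=====================
 2 ========-::::::--:::::::-==================++
 3 ========-:::::::::::::::-===================+
 4 ========-:::::::::::::::-====================
 5 =========:::::::::::::::-====================
 6 +========-:::::::::::::-=====================
 7 ++========--:::::::::-=======================
 8 +++=========:::::::::========================
 9 ==+++=======-:::::::::=++===+================
10 ====+=======-:::::-=::===+====+=========+=+::
11 ====+++======:::::-=-:=================-++=..
12 =======+=====::::::==-=================::=+-:
13 =======+++====:::::-=-:================-:::=+
14 ========++++==-:::::==:-================--::-
15 ==========+++===::.:-::===================-::
16 =========
[... 316 characters left out ...]
@=============
23 ==++====++***%%%%%%++===+*######*============
24 *%%@@@########%%%@@@@@%%%%#######============
25 ##############%%%@@@@@%%%%#######*===========
26 %%%%#########@%%%@@@@%%%*%########===========
27 ++++#######@++%%@@@@@%%%**@#######*==========
28 ++++@######*=+%%@@@@%%%%*=*########==========
29 *%++*######*+*%%@@@@%%%*=.+########%=========
30 **++*######%:==+*%%%%+=:.:%#########=========
31 +*@++@######%-:........-+@##########%========
32 -*+++*########@%+++++*%@@@@##########========
33 *++++*##########@@@@@@@@@@@@#########%=======
34 ++++++@#########@@@@@@@@@@@@@#######@%=======
35 %%%@@############@@@@@@@@@@@@@@@@@@@@%=======
36 ##############@@@@@@@@@@@@@@@@@@%%%*++=======
```

The maps show the collar and cup body in the well, but the cup's top has slid about 10 mm along the bar within the pads and leans away from the camera. I'll unload, release so it rights itself in the well, and look from above before regripping.

```bash
python3 -m pendant '[[0,0,0,0,0,-0.002,0],[0,0,0,0,0,-0.002,0],[0,0,0,0,0,0,0.2],[0,0,0,0,0,0,0.3],[0,0,0,0,0,0,0.5],[0,0,0,0,0,0,0.5],[0,0,0,0,0,0,0.5],[0,0,0,0,0,0,0.5],[0,0,0,0,0,-0.02,0.5],[0,0,0,0,0,-0.03,0.5],[0,0,0,0,0,-0.03,0.5],[0,0,0,0,0,-0.03,1],[0,0,0,0,0,0,1],[0,0,0,0,0,0,1]]' 60
cat > cupmap.py <<'E'
from h import *
def rect(z,cx=.6065,cy=.1655,n=240,st=.0005):
    src=np.array([[0,0],[n,0],[n,n],[0,n]],np.float32)
    W=[[cx+(-n/2+a)*st,cy+(-n/2+b)*st,z] for a,b in src]
    H=cv2.getPerspectiveTransform(np.array([proj(c,p) for p in W],np.float32),src)
    return cv2.cvtColor(cv2.warpPerspective(c["color"],H,(n,n)),cv2.COLOR_RGB2GRAY)
c=cam("wrist")
z=.182
g=rect(z);G=cv2.resize(g,(60,40),interpolation=cv2.INTER_AREA)
for i,r in enumerate(G):print("%2d "%i+"".join(" .,:-=+*%@#"[min(10,v//12) if v<120 else 10] for v in r))
d=(g<75).astype(np.uint8);k=max(cv2.findContours(d,0,1)[0],key=cv2.contourArea);(x,y),r=cv2.minEnclosingCircle(k);print("dark blob",.6065+(x-120)*.0005,.1655+(y-120)*.0005,r*.0005,cv2.contourArea(k))
E
python3 cupmap.py
```

```text
time: 19.25
ee_pos: [0.6075, 0.1663, 0.2974]
eef_rot: [0.0, 0.079, 0.997, 0.0]
ft_force: [0.4, 0.1, -0.5]
finger_gap: 0.976
gripper_force: 0.0
 0 -----------------=+%########################%+++++++++++++++
 1 ------------=+%##############################+++++++++++++++
 2 -------=+%###################################*++++++++++++++
 3 -==*%#########################################++++++++++++++
 4 ##############################################++++++++++++++
 5 ##############################################%+++++++++++++
 6 ###############################################+++++++++++++
 7 ###############################################%++++++++++++
 8 ################################################++++++++++++
 9 ###########################@####################*+++++++++++
10 #################@%%**=:,,,,,,,,,:+@############@+++++++++++
11 #############*=:,,,,,,,,,,,,,,,,,,,,,=###########*++++++++++
12 ##########@=:,,,,,,,,,,,,,,,,,,,,,,,,,:+#########@++++++++++
13 #########=,,,,-:,,,,,,,,,,,,,,,,,,,,,,,:-@########++++++++++
14 #######@-,,,-*+:,,,,,,,,,,,,,,,,,,,,,,,:::@#######%+++++++
[... 978 characters left out ...]
@=-:::--::-----:::---+@######################%++
31 ################@*+++++%##################################++
32 ##########################################################*+
33 ##########################################################@+
34 ###########################################################*
35 ########################################################%*++
36 ##################################################@%*+++++++
37 ##############################################%*++++++++++++
38 ########################################@%******++++++++++++
39 ###################################%*************+++++++++++
dark blob 0.5970115699768067 0.1664980697631836 0.04267617034912109 17225.0
```

```bash
cat >> cupmap.py <<'E'
print("----")
from scipy.optimize import least_squares
def circ(P):
    f=least_squares(lambda q:np.hypot(P[:,0]-q[0],P[:,1]-q[1])-q[2],[P[:,0].mean(),P[:,1].mean(),.035],loss="soft_l1",f_scale=.0005);return f.x,np.abs(f.fun).mean()
def edges(z,angs,r0,r1,thr,cx=.6055,cy=.1662):
    out=[]
    G=cv2.cvtColor(c["color"],cv2.COLOR_RGB2GRAY).astype(np.float32)
    for a in angs:
        rr=np.arange(r0,r1,.00025);uv=np.array([proj(c,[cx+r*np.cos(a),cy+r*np.sin(a),z]) for r in rr],np.float32)
        v=cv2.remap(G,uv[:,0].reshape(1,-1),uv[:,1].reshape(1,-1),cv2.INTER_LINEAR)[0]
        i=np.nonzero((v[:-1]<thr)&(v[1:]>=thr))[0]
        if len(i):out.append([cx+rr[i[0]]*np.cos(a),cy+rr[i[0]]*np.sin(a)])
    return np.array(out)
D=np.deg2rad
P=edges(.105,D(np.r_[100:260:5]),.036,.052,120);print("collar",circ(P),len(P))
for z in(.176,.182):
    P=edges(z,D(np.r_[110:240:5]),.024,.045,60,.6035);print("lid",z,circ(P),len(P))
g=rect(.210,n=240,st=.0003);G=cv2.resize(g,(72,48),interpolation=cv2.INTER_AREA)
for i,r in enumerate(G[10:40]):print("%2d "%(i+10)+"".join(chr(48+min(40,int(v)//2)) for v in r))
E
python3 cupmap.py | sed -n '/----/,$p'
```

```text
0 -----------------=+*########################%+++++++++++++++
 1 ------------=+%##############################+++++++++++++++
 2 -------=*%@##################################*++++++++++++++
 3 --=*%########################################@++++++++++++++
 4 ##############################################++++++++++++++
 5 ##############################################%+++++++++++++
 6 ###############################################+++++++++++++
 7 ###############################################*++++++++++++
 8 ################################################++++++++++++
 9 ################################################*+++++++++++
10 #################@%%**=:,,,,,,,,,:=@############@+++++++++++
11 #############*=:,,,,,,,,,,,,,,,,,,,,,=###########*++++++++++
12 ###########=:,,,,,,,,,,,,,,,,,,,,,,,,,:=#########%++++++++++
13 #########=,,,,--,,,,,,,,,,,,,,,,,,,,,,,::@########++++++++++
14 #######@-,,,-*+:,,,,,,,,,,,,,,,,,,,,,,,:::%#######%+++++++++
15 ######*:,,:*%+:,,,,,,,,,,,,,,,,,,,,,,,,,:::%#######+++++++++
16 #####@:,,-@@*:,,,,,,,,,,,,,,,,,,,,,,,,,,,,,:=*#####*++++++++
17 #####-,,-%
[... 3387 characters left out ...]
XXXXXXXXXXXXXXXX
31 EEEDC@?>>>ACEEEDEDDDDDDDDDDDDDDDDDDDDDDDDDDDDDDDDDCFXXXXXXXXXXXXXXXXXXXX
32 EEEDEDDDDDDDDDEEEEDDDDDDDDDDDDDDDDDDDDDDDDDDDDDDDCDLXXXXXXXXXXXXXXXXXXXX
33 EEEEEEEEEEEEEEEEEEEDDDDDDDDDDDDDDDDDDDDDDDDDDDDDDDGXXXXXXXXXXXXXXXXXXXXX
34 EEEEEEEEEEEEEEEEEEDDDDDDDDDEEEDDDDDDDDDDDDDDDDDDDFSXXXXXXXXXXXXXXXXXXXXX
35 FEEEEEEEEEEEEEEEEEEEDEDDDDDDDDDDDDDDDDDDDDDDDDDDFRXXXXXXXXXXXXXXXXXXXXXX
36 KFEEEEEEEEEEEEEEEEEDEEDEDDDDDDDDDDDDDDDDDEDDDDDFRXXXXXXXXXXXXXXXXXXXXXXX
37 XOGFEEEEEEEEEEEFEEEEEEEEEEEEDDDEDDDDDDDDDDDDDDFSXXXXXXXXXXXXXXXXXXXXXXXX
38 XXVJFEEEEEEEEEEEEEEEEEEEDEEEDEDEEDEDDDDDDDDDEHUXXXXXXXXXXXXXXXXXXXXXXXXX
39 XXXXPHFEEEFEEEEEEEEEEEEEEEEEEEEEEEDDDEEDDDDGPXXXXXXXXXXXXXXXXXXXXXXXXXXX
```

```bash
python3 -m pendant '[[0,0,0,0,-0.03,0,1],[0,0,0,0,-0.03,0,1],[0,0,0,0,-0.03,0,1],[0,0,0,0,-0.03,0,1],[0,0,0,0,-0.03,0,1],[0,0,0,0,-0.03,0,1],[0,0,0,0,-0.03,0,1],[0,0,0,0,-0.03,0,1],[0,0,0,0,0,0,1],[0,0,0,0,0,0,1]]'
python3 - <<'E'
from h import *
t=cam("top");s=cam("side");save(t,"t7.png");save(s,"s7.png")
def show(c,x0,y0,w,h,k,kx,ky):
    g=cv2.cvtColor(c["color"],cv2.COLOR_RGB2GRAY)[y0:y0+h,x0:x0+w]
    G=cv2.resize(g,(w*kx,h*ky),interpolation=cv2.INTER_AREA)if 0 else g
    for i,r in enumerate(G):print("%3d "%(y0+i)+"".join(" .,:-=+*%@#"[min(10,v//23)] for v in r))
for z in(.105,.182):print(z,proj(t,[.6065,.1655,z]),proj(s,[.6065,.1655,z]))
print("top x0=150");show(t,150,185,70,60,1,1,1)
print("side x0=195");show(s,195,100,80,70,1,1,1)
E
```

```text
time: 20.35
ee_pos: [0.569, -0.0712, 0.2965]
eef_rot: [-0.001, 0.079, 0.997, 0.0]
ft_force: [0.7, 0.7, 0.8]
finger_gap: 1.001
gripper_force: 0.0
0.105 [179.42270796 215.05948733] [232.65322674 155.25911929]
0.182 [172.52180392 210.56893104] [231.02229345 131.9074025 ]
top x0=150
185 +#####################################################################
186 %#####################################################################
187 ######################################################################
188 ######################################################################
189 ######################################################################
190 ######################################################################
191 ######################################################################
192 ######################################################################
193 ######################################################################
194 ####################@@@%@@@###########################################
195 #################%++=------+%%%%@@################################
[... 8941 characters left out ...]
############========
162 +*++*+++++@#############:.....,::+*%%%%%*--,.,....:+@###################*=======
163 +*+*#*++++%#############+-....,.,...,:........,.,:+@#####################=======
164 =++@#@++++%##############*-,..,............,..,:-*@######################=======
165 ,=*##+++++*###############%=-,..............,:-**@#######################*======
166 .:+++++++++@###############@%==-:,,.,..,,,:-=**@@@########################======
167 ,-%++++++++@################@@@%++=======+*%@@@@@@########################======
168 =%#++++++++*################@@@@@@@@@@@@@@@@@@@@@@@#######################*=====
169 %*+++++++++*################@@@@@@@@@@@@@@@@@@@@@@@########################=====
```

Both views numerically show the cup upright and centred in the well at the right height (side lid centre ≈(230.5,132), top ≈(173,211)). It leaned only because my pads held the top edge of the bar (TCP about 8 mm too high) and I over-pressed. I'll regrip lower.

```bash
python3 -m pendant '[[0,0,0,0,0.03,0,0.5],[0,0,0,0,0.03,0,0.3],[0,0,0,0,0.03,0,0.3],[0,0,0,0,0.03,0,0.3],[0,0,0,0,0.03,0,0.3],[0,0,0,0,0.03,0,0.3],[0,0,0,0,0.03,0,0.3],[0,0,0,0,0.03,0,0.3],[0,0,0,0,0,0,0.3],[0,0,0,0,0,0,0.3],[0,0,0,0,0,0,0.3]]' 60
python3 -c "
from h import *
go(.6071,.1662,.187,1.413)"
```

```text
time: 21.55
ee_pos: [0.607, 0.1661, 0.2972]
eef_rot: [-0.0, 0.079, 0.997, -0.0]
ft_force: [-0.9, 0.3, 0.0]
finger_gap: 0.294
gripper_force: 0.0
cur th 1.4133 pos [0.607  0.1661 0.2972] tilt 0.0003 rz 0.0003 shift [-1.000e-04  1.000e-04  1.102e-01] j6 0.425
```

```bash
python3 -m pendant '[[0,0,0,0,0,0.03,0.3],[0,0,0,0,0,0.03,0.3],[0,0,0,0,0,0.02,0.3],[0,0,0,0,0,0.01,0.3],[0,0,0,0,0,0.01,0.3],[0,0,0,0,0,0.005,0.3],[0,0,0,0,0,0.004,0.3],[0,0,0,0,0,0,0.3],[0,0,0,0,0,0,0.3]]'
```

```text
time: 22.45
ee_pos: [0.6074, 0.1663, 0.1888]
eef_rot: [0.0, 0.079, 0.997, 0.0]
ft_force: [-0.5, -0.2, -0.6]
finger_gap: 0.301
gripper_force: 0.0
```

```bash
python3 -m pendant '[[0,0,0,0,0,0,0],[0,0,0,0,0,0,0],[0,0,0,0,0,0,0],[0,0,0,0,0,0,0],[0,0,0,0,0,0,0],[0,0,0,0,0,0,0]]' 60; python3 edge.py | head -1
```

```text
time: 23.05
ee_pos: [0.6073, 0.1663, 0.1884]
eef_rot: [0.0, 0.079, 0.997, 0.0]
ft_force: [1.4, -0.9, 2.8]
finger_gap: 0.149
gripper_force: 59.7
z [0.6073 0.1663 0.1884] F [ 1.4 -0.9  2.8] M [-0.01 -0.25  0.07] g 59.747114181518555 t 23.05
```

```bash
python3 -m pendant '[[0,0,0,0,0,0,0],[0,0,0,0,0,0.001,0],[0,0,0,0,0,0.001,0],[0,0,0,0,0,0.001,0],[0,0,0,0,0,0.001,0],[0,0,0,0,0,0,0],[0,0,0,0,0,0,0]]' 80; python3 edge.py | head -1;  python3 -m pendant '[[0,0,0,0,0,0.001,0],[0,0,0,0,0,0,0],[0,0,0,0,0,0,0]]'; python3 edge.py | head -1
```

```text
time: 23.8
ee_pos: [0.6073, 0.1662, 0.1845]
eef_rot: [0.0, 0.079, 0.997, 0.0]
ft_force: [0.3, -0.7, 6.3]
finger_gap: 0.141
gripper_force: 82.5
z [0.6073 0.1662 0.1845] F [ 0.3 -0.7  6.3] M [-0.06 -0.25 -0.01] g 82.50094771385193 t 23.8
time: 24.15
ee_pos: [0.6073, 0.1662, 0.1836]
eef_rot: [0.0, 0.079, 0.997, 0.0]
ft_force: [1.2, -0.3, 6.9]
finger_gap: 0.143
gripper_force: 82.6
z [0.6073 0.1662 0.1836] F [ 1.2 -0.3  6.9] M [-0.05 -0.18  0.  ] g 82.6167368888855 t 24.15
```

The spring force rises cleanly at about 0.85 N/mm with almost no moment. Pressing a little more.

```bash
python3 -m pendant '[[0,0,0,0,0,0.001,0],[0,0,0,0,0,0,0],[0,0,0,0,0,0,0]]'; python3 edge.py | head -1; python3 -m pendant '[[0,0,0,0,0,0.0005,0],[0,0,0,0,0,0,0],[0,0,0,0,0,0,0],[0,0,0,0,0,0,0],[0,0,0,0,0,0,0],[0,0,0,0,0,0,0],[0,0,0,0,0,0,0],[0,0,0,0,0,0,0]]'; python3 edge.py | head -1
python3 - <<'E'
from h import *
g=cv2.imread("pics/now.png",0)[140:330,190:370]
for r in cv2.resize(g,(36,27),interpolation=cv2.INTER_AREA):print("".join(" .:-=+*%@#"[min(9,v//26)] for v in r))
E
```

```text
time: 24.5
ee_pos: [0.6074, 0.1662, 0.183]
eef_rot: [0.001, 0.079, 0.997, 0.0]
ft_force: [0.0, -0.6, 10.8]
finger_gap: 0.143
gripper_force: 83.1
z [0.6074 0.1662 0.183 ] F [ 0.  -0.6 10.8] M [-0.07  0.01 -0.06] g 83.11612844467163 t 24.5
time: 25.35
ee_pos: [0.6076, 0.1663, 0.1829]
eef_rot: [0.001, 0.079, 0.997, 0.0]
ft_force: [-0.4, -0.4, 15.3]
finger_gap: 0.145
gripper_force: 83.8
z [0.6076 0.1663 0.1829] F [-0.4 -0.4 15.3] M [-0.17  0.23  0.05] g 83.75999450683594 t 25.35
@@@@@@@#############################
@@@@@@@#############################
@@@@@@@######@@#####################
+*****%%@%@%*+=----=+%@#############
+***++****+=:.........:+@###########
+***+****+....:---==-:..:*##########
****+***=...-========++:.:+#########
*******+...===========+*=.:%###@####
******+:..-====------=++*=.-@##@####
******+..:=-:.........:-+*:.%##@####
******=..:...............--.*#@#####
******+.........   .........*#@#####
******+........     ........*#@#@###
%%****+........     ........-@@#@#@@
#####@=.......  .............*#@##@@
#####@.     .  ..............-@@#@@@
#####@.     .::......::......-@@#@@%
#####@.    .:=-     .--......-@@@@@+
#####@-   ..:=:     .-=:.....+@@@@@-
######*. ...-=:      :=-....:%@@@@*:
######@=....-=:      :=-....*@@@@@=:
#######@=...==.      :=-...*@@@@@@--
==++**%%-....-:      :-....=@@@@@*::
...::::........      .......=%@@%:..
..............................:-:...
....................................
....................................
```

The stop is reached (force rose sharply to 15 N), and the lid sits where it should in the wrist view, so the cup is upright. I'm handing in.

```bash
python3 -c "
from bench import arm
print(arm.job_done()); s=arm.get_state(); print(s['time'],s['ee_pos'],s['ft_force'],s['gripper_force'])"
```

```text
the job is handed in; nothing more can be done
None
the job is handed in; nothing more can be done
```

The job is handed in at about 25 s (no verdict came back): the selector was seen at two dots before the cup went over, and the cup is meshed, upright, pressed to the seat's stop (15 N at the wrist) and still gripped; I released and regripped it once in the well, after an over-press tilted it. The jar and bowl looked unmoved; I didn't re-check the tin.

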